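# Press the bush home through the guard window

## Robot

A 6-joint arm with a two-finger parallel gripper is mounted at the origin on a cart in front of the work surface, level with it; the furniture and walls round the work are solid. World frame = base frame: x ahead of the robot, y to its left, z up, the work surface at z = 0. Lengths are in m, angles in rad, forces in N, time in s.
With the tool pointing down it reaches from about 0.25 to 0.775 m from the base axis. Payload 4 kg.
Tool frame: the origin (TCP) lies at the very end of the fingers, on their centre line; the grasp point (between the pads) lies 19 mm behind it (robot.pinch_z is the distance from the TCP to the grasp point, in m); z points along the fingers, y is the line along which they close (so a half turn about z gives the same grasp; the last joint's range is limited). The gripper opens to 94 mm and grips with 3 to 60 N. Pads are 16 mm wide; open, the fingers measure 119 mm over their backs; the gripper's body (75 mm by 177 mm) begins 78 mm behind the grasp point.
Start: joints at [1.106, 0.087, 1.371, -0, 1.684, -0.103], TCP at [0.195, 0.514, 0.206] pointing down, gripper open.
Joint ranges: [-3.1, 3.1], [-0.76, 2.03], [0.27, 2.55], [-1.08, 4.22], [0.17, 2.65], [-2.57, 2.57]. Speed limits (rad/s): [2.79, 2.79, 3.14, 3.14, 3.14, 3.14].

## Interface

Orientations are given as [roll, pitch, yaw] about the fixed x, y, z axes, in that order (R = Rz(yaw) Ry(pitch) Rx(roll)).
In Python, from bench import robot gives the robot as it stands.
- The arm moves only by the tool arm_command, never from a script. Its argument "targets" is one flat list of numbers, 7 for each row, row after row: the turn, a rotation vector about the tool's x, y, z in degrees, then the shift along the tool's x, y, z in mm, then the closure, from -1 (fully open) to 1 (shut). In form: [ax, ay, az, x, y, z, hand, ax, ay, az, x, y, z, hand, ...]. A call has 1 to 20 rows; each row is the pose to reach, as a shift and turn from the pose commanded when the call began, along the tool's axes at that moment; what a row does not reach only later rows make up. A row lasts 1/10 s, in which the tool goes at most 50 mm and 8.59 degrees, less where a joint would pass 70% of its speed; a pose out of reach is approached as far as the arm can. A call with a gripper value outside its range is refused whole. The fingers move at their own pace and stop on an object; the grip force is fixed at half the most. Time passes only in rows, so rows that repeat a pose let the fingers close. It gives the time, the measured TCP pose, the force, the opening and the grip force at its end, in the units of the state.
- robot.get_obs(): the state, without advancing time (a new reading comes with each control period).
- robot.snapshot(name): name is "scene" or "top" or "wrist"; returns a dict with "color" (480x640x3 uint8, red, green, blue), "range_z" (480x640 float32, m along the optical axis (not along the pixel's ray), 0 where there is no reading), "fx", "fy", "cx", "cy" (pixels), "T" (4x4, takes a point from camera to world coordinates); the wrist camera has in their place "T_tool_cam" (4x4, takes a point from camera to tool coordinates, whose origin is the TCP and whose axes are the flange's). Camera axes: x right, y down, z forward; pixel columns grow to the right and rows downward; lengths in m; the calibration is good to about 2 mm. A picture is of the moment at which its call begins: read the wrist's pose just before it.
- robot.close_job(): hands the job in; it is judged then, once.
The state is a dict: "time": time; "joint_positions": joint angles; "qvel": joint speeds; "joint_torque": joint torques, N m; "tool_pos": TCP position; "ee_rot": TCP orientation; "wrist_force": force on the tool from outside, world axes, zero at the start; "wrist_torque": the same for the moment, N m; "width": finger opening in m; "finger_force": force on a finger pad.
Only numpy, scipy, OpenCV 4.12 (cv2) and the standard library are available. Lean on these libraries where they do the work, as an engineer would, in place of code of your own. Each camera call takes 0.05 s, during which the arm holds its last target. There are 200 camera calls.

## Task

Press the bush that stands proud of the link bar fully home: push the link bar along the guide rails until it stops against the end stop under the ram, then reach down through the window in the guard, press the lever paddle down until the bush's flange sits on the bar, and let the lever come all the way back up. Only push and press: do not lift or tip the bar, do not push the bush in by hand, never touch the guard, and leave the loose things beside the press where they are.

Things in the scene. Friction and masses are not known exactly. Their poses are not given: they have to be found in the camera images.
- press: Hand lever press fixed on the bench; origin on the bench top under the ram axis, x along the feed direction (away from the robot), z up. Base plate and feed table 12 mm thick, table x -168 to -53, y +-45 mm. Guide rails along x, 51 mm apart, 20 mm high, x -82 to +30 mm, front ends flared. End stop face at x +35 mm. Ram foot 28 mm across, 61 mm above the bench when up.
- guard: The press's guard, not to be touched: sheet cover on four posts, fixed to the press (same origin and axes). Cover x -48 to +48, y -165 to +105 mm, its top 153 mm above the bench (155 at the window's rim); skirts hang 30 mm down front and back; posts at its corners and a clear pane at y -161 mm go down to the base plate.
- window (a point): Centre of the window in the guard's cover, at press x 0, y -100 mm, 153 mm above the bench. The window measures 62 mm along the press's x and 86 mm along its y, clear inside its rim.
- paddle (a point): Middle of the top face of the lever's rubber-topped paddle (32 mm along the press's x, 38 mm along its y), straight under the window; 10 mm below the cover's top when the lever is up.
- lever (a joint): Lever angle, rad: 0 up, at most 0.19 down. Hinge along the press's x, 170 mm from the paddle on the +y side: the paddle goes almost straight down, 29 mm at 0.17 rad; the ram goes down 0.07 m per rad. It meets the bush at 0.06 to 0.09 rad and has it home at about 0.17. About 2 to 4 N at the paddle moves it freely, 10 to 15 N presses the bush in; a spring brings it back up.
- link: Loose aluminium link bar, 140 (x) x 48 (y) x 30 mm, 0.5 kg, on the feed table, far end between the rails; origin at the middle of its underside, +x towards the ram. On top two flanged bushes (36 mm across, flange 7 mm thick) 35 mm either side of its middle: the near one home, the far one proud. It takes 3 to 6 N to slide and has 35 to 65 mm to go; home, its near end is 57 mm in front of the guard.
- link_end (a point): Middle of the link bar's near end face (48 mm wide, 30 mm high, facing the robot), the face to push; it is 27 mm above the bench, and at press x -105 mm when the bar is home.
- bore (a point): Centre of the mouth of the far bore in the link bar's top face, in which the proud bush stands; it lies on the ram axis when the bar is home.
- ram_axis (a point): Point on the ram axis at the top of the press's base plate.
- bush (a joint): How far the far bush has been pressed into the link bar from its highest place, m: 0 to 0.002 at the start (flange 8 to 6 mm above the bar's top), 0.008 when its flange sits on the bar. It is a tight fit and stays where it is pressed to (about 20 N moves it).
- big_bush: Loose flanged bush, 44 mm across, 26 mm high, standing on the bench left of the feed table; to be left alone. Origin under its middle.
- gear: Loose small gear, 44 mm across, 17 mm high, lying on the bench right of the feed table; to be left alone. Origin under its middle.
- oil_can: Small oil can, 60 mm across, 130 mm high, standing on the bench left of the press; to be left alone. Origin under its middle.

How it is judged:
By the outcome, as a careful person would: the job done as asked, in the order asked, and still so for the second after the job is handed in, with the robot touching nothing.
It also fails if it takes over 48 s, if anything falls off the work surface, if the arm or the gripper's body presses on something with over 40 N, if the wrist force passes 120 N, or if a joint passes its speed limit or range.

## Working session

There is one attempt and no reset: what is moved stays moved. The work goes in short steps, Python scripts to look and compute and a tool call to move; the robot and the scene stay as the last step left them, time stands still between calls to the robot, and variables do not carry over. Pictures are saved under pics/ and viewed, at most 10 in all, crops included, and the job is handed in when it is done.

Besides the shell and the picture viewer there is one more tool, called after "Request:" as a command line: name --argument value ..., lists and objects as JSON in quotes. arm_command: Moves the arm, as the interface text tells. Its arguments: {"type":"object","properties":{"targets":{"type":"array"}},"required":["targets"]}

```bash
mkdir -p pics; cat > h.py <<'E'
import numpy as np, cv2
from bench import robot
def snap(n,f=None):
    s=robot.snapshot(n)
    if f: cv2.imwrite('pics/'+f,s['color'][:,:,::-1])
    return s
def world(s,T=None):
    T=s['T'] if T is None else T
    z=s['range_z'];v,u=np.mgrid[:480,:640]
    P=np.stack([(u-s['cx'])/s['fx']*z,(v-s['cy'])/s['fy']*z,z],-1)
    W=P@T[:3,:3].T+T[:3,3]; W[z==0]=np.nan
    return W
E
python3 - <<'E'
from h import *
o=robot.get_obs();print({k:np.round(v,3) for k,v in o.items()})
for n in('top','scene'):
    s=snap(n,n+'.png');np.save(n+'.npy',world(s));print(s['T'].round(3))
E
```

```text
{'time': np.float64(0.0), 'joint_positions': array([ 1.106,  0.088,  1.372,  0.   ,  1.684, -0.103]), 'qvel': array([ 0.   ,  0.   , -0.001,  0.001,  0.002,  0.   ]), 'joint_torque': array([-1.0000e-03, -3.4019e+01, -3.0243e+01,  7.2000e-02,  3.3000e-02,
       -0.0000e+00]), 'tool_pos': array([0.194, 0.514, 0.204]), 'ee_rot': array([-3.139, -0.   ,  2.78 ]), 'wrist_force': array([-1.098,  0.271,  0.124]), 'wrist_torque': array([-0.007, -0.002, -0.012]), 'finger_force': np.float64(0.0), 'width': np.float64(0.094)}
[[-0.388 -0.837  0.386  0.264]
 [-0.921  0.355 -0.157  0.172]
 [-0.006 -0.416 -0.909  0.884]
 [ 0.     0.     0.     1.   ]]
[[ 0.847 -0.253  0.467  0.141]
 [-0.531 -0.416  0.738 -0.685]
 [ 0.008 -0.874 -0.487  0.597]
 [ 0.     0.     0.     1.   ]]
```

View pics/top.png

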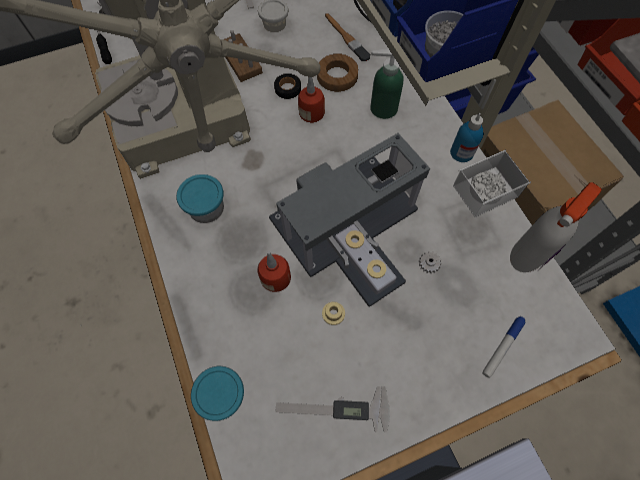

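View pics/scene.png

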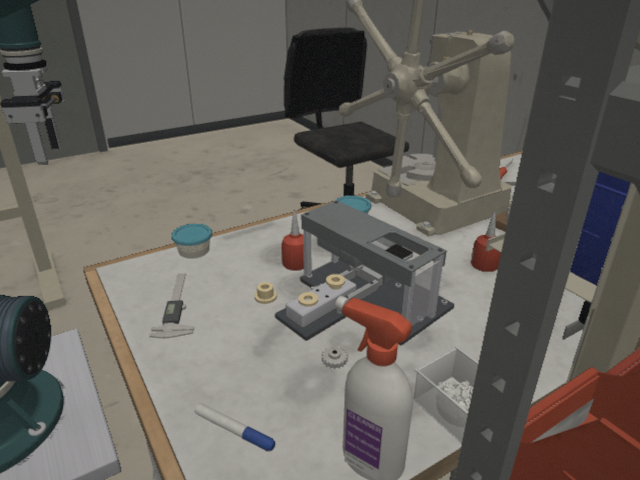

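The top view shows the guard cover spanning (272,215) to (430,170), with its window at (387,168). The bar runs from (345,235) to (385,285), the gear is at (429,262), the loose bush at (333,313) and the oil can at (273,272). Next I fit the poses from depth.

```bash
python3 - <<'E'
from h import *
W=np.load('top.npy')
for n,(u,v) in dict(can=(273,275),gear=(429,262),bigb=(333,313),nearb=(376,269),farb=(355,240),paddle=(385,171),post=(515,50),shelf=(430,95)).items(): print(n,W[v,u].round(3))
x,y,z=W[...,0],W[...,1],W[...,2]
roi=np.zeros(z.shape,bool);roi[125:310,265:435]=1
m=roi&(abs(z-.153)<.006)
r=cv2.minAreaRect((W[m][:,:2]*1000).astype(np.float32));print(m.sum(),r,np.median(z[m]));print(cv2.boxPoints(r))
m=roi&(abs(z-.042)<.004);m[:, :325]=0;m[:225]=0
r=cv2.minAreaRect((W[m][:,:2]*1000).astype(np.float32));print(m.sum(),r,np.median(z[m]));print(cv2.boxPoints(r))
m=roi&(abs(z-.049)<.003);m[:, :325]=0;m[:225]=0; print(m.sum())
# tall things
for nm in('top','scene'):
  V=np.load(nm+'.npy'); q=V[(V[...,2]>.16)&(V[...,0]>.1)&(V[...,0]<.9)&(abs(V[...,1])<.6)]
  g={}
  for p in q: 
    k=(round(p[0],1),round(p[1],1)); g.setdefault(k,[]).append(p[2])
  print(nm,{k:(round(float(min(a)),2),round(float(max(a)),2)) for k,a in sorted(g.items()) if len(a)>20})
E
```

```text
can [0.575 0.144 0.068]
gear [ 0.5   -0.149  0.017]
bigb [0.484 0.063 0.   ]
nearb [ 0.52  -0.041  0.042]
farb [ 0.59  -0.029  0.043]
paddle [ 0.656 -0.113  0.144]
post [ 0.746 -0.408  0.239]
shelf [ 0.747 -0.244  0.192]
5927 ((646.6085815429688, -46.10856628417969), (98.79366302490234, 271.6258239746094), 10.985584259033203) 0.15405147017792375
[[ 572.23615   77.80243]
 [ 623.99774 -188.84589]
 [ 720.981   -170.01956]
 [ 669.2194    96.62875]]
1177 ((553.6598510742188, -34.898826599121094), (139.62342834472656, 53.98969650268555), 10.8392915725708) 0.042650346960868224
[[480.01715   -21.514038 ]
 [490.17023   -74.54048  ]
 [627.30255   -48.283615 ]
 [617.1495      4.7428284]]
263
top {(np.float64(0.4), np.float64(-0.4)): (0.16, 0.25), (np.float64(0.4), np.float64(-0.3)): (0.16, 0.25), (np.float64(0.5), np.float64(-0.5)): (0.16, 0.25), (np.float64(0.5), np.float64(-0.4)): (0.16, 0.25), (np.float64(0.5), np.float64(-0.3)): (0.16, 0.25), (np.float64(0.6), np.float64(-0.6)): (0.2, 0.24), (np.float64(0.6), np.float64(-0.5)): (0.16, 0.38), (np.float64(0.7), np.float64(-0.6)): (0.2, 0.29),
[... 1969 characters left out ...]
np.float64(0.7), np.float64(-0.2)): (0.18, 0.2), (np.float64(0.8), np.float64(-0.5)): (0.16, 0.25), (np.float64(0.8), np.float64(-0.4)): (0.16, 0.35), (np.float64(0.8), np.float64(-0.3)): (0.49, 0.52), (np.float64(0.8), np.float64(-0.2)): (0.19, 0.2), (np.float64(0.8), np.float64(0.1)): (0.32, 0.38), (np.float64(0.8), np.float64(0.2)): (0.33, 0.38), (np.float64(0.9), np.float64(-0.3)): (0.28, 0.3), (np.float64(0.9), np.float64(-0.1)): (0.19, 0.48), (np.float64(0.9), np.float64(-0.0)): (0.21, 0.46), (np.float64(0.9), np.float64(0.1)): (0.2, 0.52), (np.float64(0.9), np.float64(0.2)): (0.16, 0.49), (np.float64(0.9), np.float64(0.3)): (0.25, 0.5), (np.float64(0.9), np.float64(0.4)): (0.23, 0.5)}
```

```bash
cat >> h.py <<'E'
th=np.radians(10.95); O=np.array([.6409,-.0166]); A=np.array([[np.cos(th),-np.sin(th)],[np.sin(th),np.cos(th)]])
def topress(p): return (np.asarray(p)[...,:2]-O)@A
def toworld(q): return O+A@np.asarray(q)
def delta(q,z,yaw=180+10.95):
    "tool-frame turn (deg) and shift (mm) to reach press xy (m), height z, yaw"
    from scipy.spatial.transform import Rotation as R
    o=robot.get_obs();Rc=R.from_euler('xyz',o['ee_rot']);Rt=R.from_euler('xyz',[180,0,yaw],degrees=True)
    t=np.append(toworld(q),z)
    print('turn',np.degrees((Rc.inv()*Rt).as_rotvec()).round(1),'shift',(Rc.inv().apply(t-o['tool_pos'])*1000).round(1),'now',np.append(topress(o['tool_pos']),o['tool_pos'][2]).round(4))
E
python3 - <<'E'
from h import *
s=snap('wrist');print(s['T_tool_cam'].round(3))
for q,z in(((-.2,0),.15),((-.2,0),.024),((0,-.1),.2)): delta(q,z)
V=np.concatenate([np.load(n+'.npy').reshape(-1,3) for n in('top','scene')])
V=V[V[:,2]>.165];p=topress(V);
m=(abs(p[:,0])<.22)&(p[:,1]<-.1)&(p[:,1]>-.4);
H=np.c_[p[m],V[m,2]]
for a in np.unique((H[:,:2]/.03).round(),axis=0):
  k=((H[:,:2]/.03).round()==a).all(1)
  if k.sum()>3: print((a*.03).round(2),H[k,2].min().round(3),H[k,2].max().round(3))
E
```

```text
[[ 0.001 -0.974 -0.225  0.065]
 [ 1.     0.001  0.     0.   ]
 [-0.    -0.225  0.974 -0.179]
 [ 0.     0.     0.     1.   ]]
turn [ -0.1  -0.  -31.7] shift [-435.1 -443.2   55.2] now [-0.3375  0.6058  0.2046]
turn [ -0.1  -0.  -31.7] shift [-435.1 -443.   181.2] now [-0.3375  0.6058  0.2046]
turn [ -0.1  -0.  -31.7] shift [-657.8 -423.4    5.2] now [-0.3375  0.6058  0.2046]
[ 0.03 -0.39] 0.19 0.311
[ 0.03 -0.36] 0.19 0.196
[ 0.03 -0.33] 0.189 0.195
[ 0.03 -0.3 ] 0.19 0.195
[ 0.03 -0.27] 0.192 0.195
[ 0.06 -0.39] 0.165 0.334
[ 0.06 -0.36] 0.19 0.335
[ 0.06 -0.33] 0.189 0.334
[ 0.06 -0.3 ] 0.189 0.196
[ 0.06 -0.27] 0.19 0.196
[ 0.06 -0.24] 0.177 0.204
[ 0.09 -0.36] 0.331 0.517
[ 0.09 -0.33] 0.191 0.334
[ 0.09 -0.3 ] 0.189 0.335
[ 0.09 -0.27] 0.19 0.308
[ 0.09 -0.24] 0.179 0.259
[ 0.12 -0.33] 0.226 0.234
[ 0.12 -0.3 ] 0.201 0.249
[ 0.12 -0.27] 0.191 0.255
[ 0.12 -0.24] 0.179 0.257
[ 0.15 -0.39] 0.23 0.247
[ 0.15 -0.36] 0.224 0.247
[ 0.15 -0.33] 0.226 0.236
[ 0.15 -0.3 ] 0.194 0.248
[ 0.15 -0.27] 0.191 0.257
[ 0.15 -0.24] 0.178 0.255
[ 0.18 -0.39] 0.22 0.253
[ 0.18 -0.36] 0.225 0.304
[ 0.18 -0.33] 0.192 0.305
[ 0.18 -0.3 ] 0.193 0.278
[ 0.18 -0.27] 0.172 0.257
[ 0.18 -0.24] 0.18 0.204
[ 0.21 -0.33] 0.195 0.29
[ 0.21 -0.3 ] 0.192 0.28
[ 0.21 -0.27] 0.166 0.265
[ 0.21 -0.24] 0.168 0.181
[ 0.21 -0.12] 0.212 0.482
[ 0.21 -0.09] 0.201 0.481
```

Request:
arm_command --targets '[0,0,-32,-435,-443,55,1,0,0,-32,-435,-443,55,1,0,0,-32,-435,-443,55,1,0,0,-32,-435,-443,55,1,0,0,-32,-435,-443,55,1,0,0,-32,-435,-443,55,1,0,0,-32,-435,-443,55,1,0,0,-32,-435,-443,55,1,0,0,-32,-435,-443,55,1,0,0,-32,-435,-443,55,1,0,0,-32,-435,-443,55,1,0,0,-32,-435,-443,55,1,0,0,-32,-435,-443,55,1,0,0,-32,-435,-443,55,1,0,0,-32,-435,-443,55,1,0,0,-32,-435,-443,55,1]'

```text
time: 1.75
tool_pos: [0.4443, -0.0529, 0.1504]
ee_rot: [3.141, -0.0, -2.944]
wrist_force: [0.2, 0.4, -0.6]
width: 0.0004
finger_force: 0.0
```

```bash
python3 - <<'E'
from h import *
from scipy.spatial.transform import Rotation as R
o=robot.get_obs();T=np.eye(4);T[:3,:3]=R.from_euler('xyz',o['ee_rot']).as_matrix();T[:3,3]=o['tool_pos']
s=snap('wrist','w1.png');W=world(s,T@s['T_tool_cam'])
delta((-.2,0),.024);print(o['time'],o['ee_rot'],o['width'])
p=topress(W);z=W[...,2]
m=(abs(z-.042)<.003)&(p[...,0]<-.05)&(p[...,0]>-.2)&(abs(p[...,1])<.04)
r=cv2.minAreaRect((p[m]*1000).astype(np.float32));print(m.sum(),r)
m=(abs(z-.154)<.004)&(p[...,0]<.1)&(p[...,0]>-.1);print('cover x',np.percentile(p[m][:,0],[1,99]),'y',np.percentile(p[m][:,1],[1,99]))
E
```

```text
turn [0.  0.  0.4] shift [  0.2  -2.  126.5] now [-0.1998  0.0019  0.1505]
1.75 [ 3.14082609e+00 -1.97935299e-04 -2.94387054e+00] 0.00041053527515377364
135 ((-106.56590270996094, -2.465604782104492), (114.37403869628906, 20.621822357177734), 11.515682220458984)Traceback (most recent call last):
  File "<stdin>", line 9, in <module>
    return _quantile_unchecked(
        a, q, axis, out, overwrite_input, method, keepdims, weights)
    return _ureduce(a,
                    func=_quantile_ureduce_func,
    ...<5 lines>...
                    overwrite_input=overwrite_input,
                    method=method)
    r = func(a, **kwargs)
    result = _quantile(arr,
                       quantiles=q,
    ...<2 lines>...
                       out=out,
                       weights=wgt)
    slices_having_nans = np.isnan(arr[-1, ...])
                                  ~~~^^^^^^^^^
IndexError: index -1 is out of bounds for axis 0 with size 0
```

View pics/w1.png

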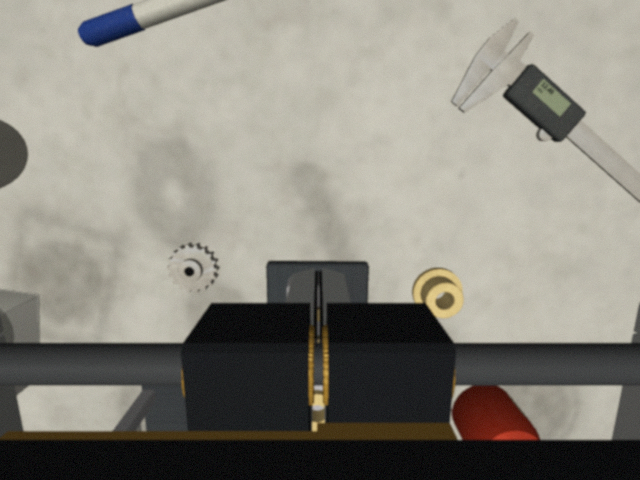

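The wrist view shows the closed fingers centred at u≈319 over the feed table (267–368, v≈265), with the gear at (192,268) and the bush at (440,293), both clear. The finger carriers look broad, so I'm measuring their profile before going into the window.

```bash
python3 - <<'E'
from h import *
s=snap('wrist');P=world(s,s['T_tool_cam'])
m=(P[...,2]<.0)&(abs(P[...,1])<.06)
for a in np.arange(-.18,0,.01):
  k=m&(P[...,2]>=a)&(P[...,2]<a+.01)
  if k.sum()>3: print(a.round(3),k.sum(),'x',P[k][:,0].min().round(3),P[k][:,0].max().round(3),'y',P[k][:,1].min().round(3),P[k][:,1].max().round(3))
E
```

```text
-0.14 24528 x 0.021 0.025 y -0.047 0.048
-0.13 25733 x 0.017 0.035 y -0.053 0.048
-0.12 22822 x 0.01 0.035 y -0.06 0.06
-0.11 3283 x 0.002 0.035 y -0.06 0.06
-0.1 33 x -0.007 -0.0 y -0.001 0.002
-0.09 11 x -0.007 -0.001 y -0.001 0.002
-0.08 8 x 0.007 0.009 y -0.001 0.001
-0.07 129 x 0.007 0.011 y -0.002 0.003
-0.06 166 x 0.008 0.011 y -0.002 0.003
-0.05 364 x 0.008 0.011 y -0.012 0.013
-0.04 545 x 0.008 0.011 y -0.012 0.013
-0.03 438 x 0.008 0.011 y -0.012 0.013
-0.02 462 x -0.008 0.011 y -0.012 0.013
-0.01 216 x 0.008 0.011 y -0.012 0.012
```

Request:
arm_command --targets '[0,0,0,0,-2,40,1,0,0,0,0,-2,80,1,0,0,0,0,-2,115,1,0,0,0,0,-2,126,1,0,0,0,0,-2,126,1]'

```text
time: 2.35
tool_pos: [0.4437, -0.0547, 0.0232]
ee_rot: [3.14, -0.003, -2.943]
wrist_force: [-0.3, 0.5, 0.4]
width: 0.0002
finger_force: 0.0
```

Request:
arm_command --targets '[0,0,0,-15,0,0,1,0,0,0,-28,0,0,1,0,0,0,-33,0,0,1,0,0,0,-37,0,0,1,0,0,0,-41,0,0,1,0,0,0,-45,0,0,1,0,0,0,-49,0,0,1,0,0,0,-53,0,0,1,0,0,0,-57,0,0,1,0,0,0,-61,0,0,1,0,0,0,-65,0,0,1,0,0,0,-69,0,0,1,0,0,0,-72,0,0,1,0,0,0,-75,0,0,1,0,0,0,-77,0,0,1,0,0,0,-78,0,0,1]'

```text
time: 3.95
tool_pos: [0.5207, -0.041, 0.0257]
ee_rot: [-3.141, -0.003, -2.945]
wrist_force: [-6.8, -2.1, 4.7]
width: 0.0004
finger_force: 3.2
```

```bash
python3 - <<'E'
from h import *
delta((-.116,0),.024)
E
```

```text
turn [-0.  -0.2  0.3] shift [-6.6  1.   1.6] now [-0.1226 -0.0011  0.0257]
```

Request:
arm_command --targets '[0,0,0,-2,0,0,1,0,0,0,-4,0,0,1,0,0,0,-5,0,0,1,0,0,0,-6,0,0,1]'

```text
time: 4.35
tool_pos: [0.5261, -0.0399, 0.0256]
ee_rot: [-3.141, -0.004, -2.945]
wrist_force: [-8.3, -1.6, 5.8]
width: 0.0004
finger_force: 4.2
```

Request:
arm_command --targets '[0,0,0,-1,0,0,1,0,0,0,-2,0,0,1,0,0,0,-2,0,0,1]'

```text
time: 4.65
tool_pos: [0.5261, -0.0399, 0.0257]
ee_rot: [-3.141, -0.008, -2.944]
wrist_force: [-10.7, -2.5, 9.8]
width: 0.0004
finger_force: 6.1
```

Request:
arm_command --targets '[0,0,0,-1,0,0,1,0,0,0,-2,0,0,1,0,0,0,-2,0,0,1]'

```text
time: 4.95
tool_pos: [0.5261, -0.0399, 0.0257]
ee_rot: [-3.142, -0.013, -2.945]
wrist_force: [-18.0, -3.9, 12.1]
width: 0.0005
finger_force: 8.7
```

```bash
python3 - <<'E'
from h import *
delta((-.116,0),.024)
E
```

```text
turn [-0.  -0.7  0.3] shift [-1.2  1.   1.7] now [-0.1172 -0.001   0.0257]
```

Request:
arm_command --targets '[0,0,0,10,0,0,1,0,0,0,35,0,0,1,0,0,0,40,0,-40,1,0,0,0,40,0,-90,1,0,0,0,40,0,-140,1,0,0,0,40,0,-180,1,0,0,0,40,0,-180,1]'

```text
time: 5.65
tool_pos: [0.4964, -0.0471, 0.2134]
ee_rot: [-3.135, 0.016, -2.944]
wrist_force: [-0.6, 0.0, 0.4]
width: 0.0003
finger_force: 0.0
```

```bash
python3 - <<'E'
from h import *
s=snap('top');W=world(s);p=topress(W)*1000;z=W[...,2]
cv2.imwrite('pics/t2.png',cv2.resize(s['color'][120:310,260:440,::-1],None,fx=3,fy=3,interpolation=2))
roi=np.zeros(z.shape,bool);roi[125:320,265:435]=1
m=roi&(abs(z-.042)<.003)&(p[...,0]<-40)&(abs(p[...,1])<30)
print('bar x',np.percentile(p[m][:,0],[0,1,50]),'y',np.percentile(p[m][:,1],[1,99]))
m=roi&(abs(z-.1545)<.004);print('cover x',np.percentile(p[m][:,0],[1,99]),'y',np.percentile(p[m][:,1],[1,99]))
m=roi&(abs(p[...,0])<45)&(abs(p[...,1]+100)<50)&(z>.13)&(z<.149);print('paddle',p[m].min(0),p[m].max(0),np.median(z[m]))
m=roi&(abs(z-.012)<.003)&(p[...,0]<-50)&(abs(p[...,1])<50);print('table',p[m].min(0),p[m].max(0))
delta((0,-.1),.2)
E
```

```text
bar x [-105.00868531 -104.25771335  -74.29940366] y [-5.936185   24.27857024]
cover x [-47.1888793   47.47897887] y [-130.16830746  104.27984367]
paddle [ -17.38234195 -117.42356751] [ 16.73708321 -62.8449548 ] 0.14304908108600534
table [-168.22201086  -44.93030156] [-50.2138696   49.62207481]
turn [-0.2  0.6  0.3] shift [-148.4  -99.    11.5] now [-0.1491 -0.0019  0.2096]
```

View pics/t2.png

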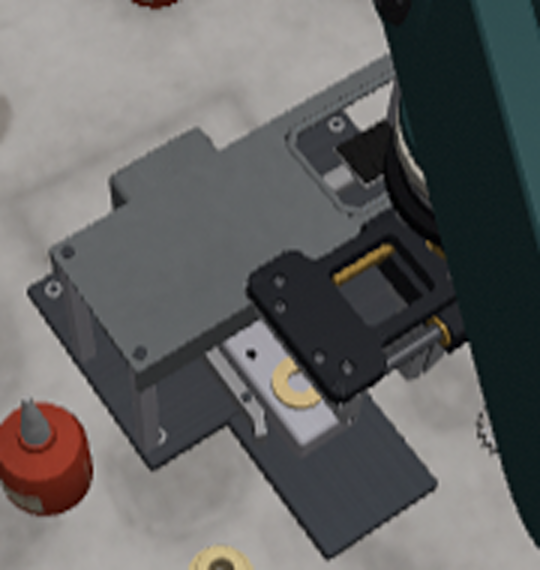

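The crop shows the bar (near end about (310,440)) under the guard. Its end measures at press x −105 mm, so it is home. The window and paddle, about (365,155), are partly hidden by the arm.

Request:
arm_command --targets '[0,0.6,0,-40,-27,0,1,0,0.6,0,-80,-54,3,1,0,0.6,0,-120,-80,8,1,0,0.6,0,-148,-99,11,1,0,0.6,0,-148,-99,11,1,0,0.6,0,-148,-99,11,1]'

```text
time: 6.3
tool_pos: [0.6562, -0.1145, 0.1905]
ee_rot: [3.139, -0.015, -2.945]
wrist_force: [-0.2, 0.4, -0.1]
width: 0.0005
finger_force: 0.0
```

```bash
python3 - <<'E'
from h import *
delta((0,-.1),.15)
from scipy.spatial.transform import Rotation as R
o=robot.get_obs();T=np.eye(4);T[:3,:3]=R.from_euler('xyz',o['ee_rot']).as_matrix();T[:3,3]=o['tool_pos']
s=snap('wrist','w2.png')
E
```

```text
turn [ 0.1 -0.8  0.3] shift [-4.2 -1.1 40.4] now [-0.0036 -0.099   0.1905]
```

View pics/w2.png

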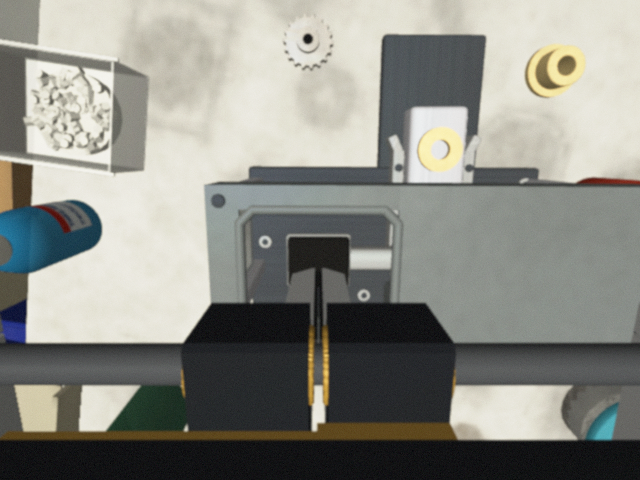

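The view shows the closed fingers centred over the paddle (288–350, centre u≈319), well inside the window rim (240–400). I'm descending.

Request:
arm_command --targets '[0,-0.8,0,-4,-1,15,1,0,-0.8,0,-4,-1,30,1,0,-0.8,0,-4,-1,40,1,0,-0.8,0,-4,-1,44,1,0,-0.8,0,-4,-1,48,1,0,-0.8,0,-4,-1,52,1,0,-0.8,0,-4,-1,55,1,0,-0.8,0,-4,-1,55,1]'

```text
time: 7.15
tool_pos: [0.6603, -0.1151, 0.1388]
ee_rot: [-3.141, 0.004, -2.945]
wrist_force: [-0.8, -0.8, 1.8]
width: 0.0003
finger_force: 1.1
```

```bash
python3 - <<'E'
from h import *
delta((0,-.1),.114)
E
```

```text
turn [-0.   0.2  0.3] shift [ 0.5  0.4 24.8] now [ 0.0004 -0.1004  0.1388]
```

Request:
arm_command --targets '[0,0,0,0,0,3,1,0,0,0,0,0,6,1,0,0,0,0,0,9,1,0,0,0,0,0,12,1,0,0,0,0,0,14,1,0,0,0,0,0,16,1,0,0,0,0,0,18,1,0,0,0,0,0,20,1,0,0,0,0,0,21,1,0,0,0,0,0,21,1]'

```text
time: 8.15
tool_pos: [0.6606, -0.115, 0.1206]
ee_rot: [-3.14, 0.006, -2.945]
wrist_force: [-4.9, 0.0, 9.9]
width: 0.0003
finger_force: 5.0
```

Request:
arm_command --targets '[0,0,0,0,0,1,1,0,0,0,0,0,2,1,0,0,0,0,0,2,1]'

```text
time: 8.45
tool_pos: [0.6606, -0.115, 0.1187]
ee_rot: [-3.141, 0.006, -2.945]
wrist_force: [-4.1, 0.8, 11.1]
width: 0.0003
finger_force: 5.3
```

Request:
arm_command --targets '[0,0,0,0,0,1,1,0,0,0,0,0,2,1,0,0,0,0,0,2,1]'

```text
time: 8.75
tool_pos: [0.6606, -0.1148, 0.1167]
ee_rot: [-3.141, 0.006, -2.945]
wrist_force: [-5.7, 0.5, 10.4]
width: 0.0002
finger_force: 5.3
```

Pressing at about 10 N. I'll carry on until the force jumps, which means the flange is seated.

Request:
arm_command --targets '[0,0,0,0,0,1,1,0,0,0,0,0,2,1,0,0,0,0,0,2,1]'

```text
time: 9.05
tool_pos: [0.6605, -0.1147, 0.1147]
ee_rot: [-3.141, 0.006, -2.945]
wrist_force: [-4.1, 1.5, 11.8]
width: 0.0006
finger_force: 5.4
```

Request:
arm_command --targets '[0,0,0,0,0,1,1,0,0,0,0,0,2,1,0,0,0,0,0,2,1]'

```text
time: 9.35
tool_pos: [0.6606, -0.1145, 0.1136]
ee_rot: [-3.141, 0.006, -2.945]
wrist_force: [-5.4, 2.7, 13.4]
width: 0.0004
finger_force: 6.4
```

Request:
arm_command --targets '[0,0,0,0,0,1,1,0,0,0,0,0,2,1,0,0,0,0,0,2,1]'

```text
time: 9.65
tool_pos: [0.6606, -0.1145, 0.1133]
ee_rot: [-3.141, 0.007, -2.945]
wrist_force: [-8.6, 2.8, 17.9]
width: 0.0007
finger_force: 8.5
```

It stopped at z 0.1133 with the force rising. I'll push slightly firmer, then come up steadily.

Request:
arm_command --targets '[0,0,0,0,0,1,1,0,0,0,0,0,2,1,0,0,0,0,0,3,1,0,0,0,0,0,3,1]'

```text
time: 10.05
tool_pos: [0.6607, -0.1145, 0.1127]
ee_rot: [-3.14, 0.008, -2.944]
wrist_force: [-9.9, 2.8, 23.8]
width: 0.0005
finger_force: 11.6
```

Request:
arm_command --targets '[0,0,0,0,0,-4,1,0,0,0,0,0,-8,1,0,0,0,0,0,-12,1,0,0,0,0,0,-16,1,0,0,0,0,0,-20,1,0,0,0,0,0,-24,1,0,0,0,0,0,-28,1,0,0,0,0,0,-32,1,0,0,0,0,0,-36,1,0,0,0,0,0,-40,1,0,0,0,0,0,-50,1,0,0,0,0,0,-70,1,0,0,0,0,0,-100,1,0,0,0,0,0,-110,1,0,0,0,0,0,-110,1]'

```text
time: 11.55
tool_pos: [0.6609, -0.115, 0.2169]
ee_rot: [-3.14, 0.008, -2.945]
wrist_force: [0.7, -0.8, 0.9]
width: 0.0004
finger_force: 0.0
```

Request:
arm_command --targets '[0,0,0,50,0,0,1,0,0,0,100,0,0,1,0,0,0,150,0,0,1,0,0,0,200,0,0,1,0,0,0,240,0,0,1,0,0,0,240,0,0,1,0,0,0,240,0,0,1]'

```text
time: 12.25
tool_pos: [0.424, -0.1617, 0.2125]
ee_rot: [3.14, 0.003, -2.946]
wrist_force: [0.3, -0.1, 0.2]
width: 0.0005
finger_force: 0.0
```

```bash
python3 - <<'E'
from h import *
a=snap('top','t3.png');W=world(a);p=topress(W)*1000;z=W[...,2]
m=(abs(p[...,0])<14)&(abs(p[...,1]+100)<16)&(z>.09)&(z<.15);print('paddle z',m.sum(),np.median(z[m]))
m=(abs(z-.042)<.003)&(p[...,0]<-40)&(p[...,0]>-120)&(abs(p[...,1])<30);print('bar x',np.percentile(p[m][:,0],[0,1]))
for n,(x,y) in dict(gear=(429,262),bigb=(333,313),can=(273,275)).items():print(n,W[y,x].round(3))
s=snap('scene');c=s['color'][200:350,250:460,::-1]
cv2.imwrite('pics/s3.png',cv2.resize(c,None,fx=3.6,fy=3.6,interpolation=2))
Q=world(s);P=topress(Q)*1000
# heights near the far bush, seen under the cover
m=(abs(P[...,0])<19)&(abs(P[...,1])<19)&(Q[...,2]>.035)&(Q[...,2]<.08);print('far bush z',m.sum(),np.percentile(Q[m][:,2],[50,80,95]) if m.any() else '')
m=(abs(P[...,0]+70)<19)&(abs(P[...,1])<19)&(Q[...,2]>.035)&(Q[...,2]<.08);print('near bush z',m.sum(),np.percentile(Q[m][:,2],[50,80,95]))
E
```

```text
paddle z 224 0.14428386616986622
bar x [-105.29026961 -104.41885803]
gear [ 0.5   -0.149  0.017]
bigb [0.484 0.063 0.001]
can [0.576 0.144 0.067]
far bush z 239 [0.04837143 0.06305674 0.06782255]
near bush z 241 [0.04770993 0.04909113 0.04992042]
```

View pics/s3.png

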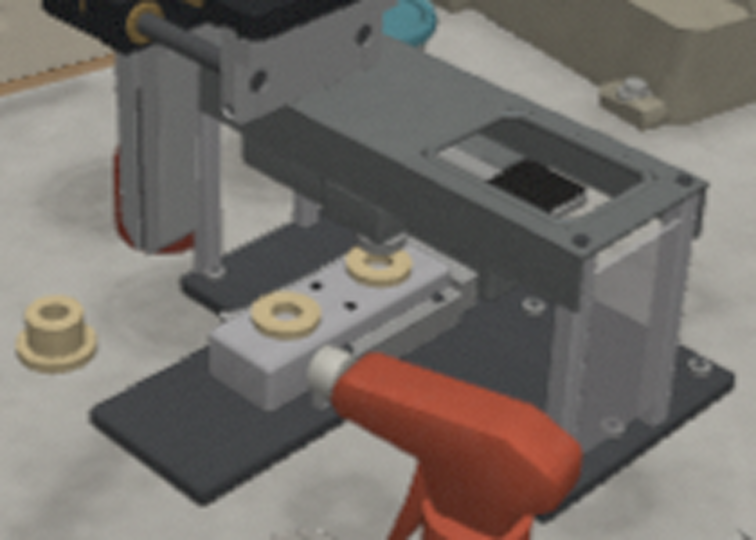

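The crop shows the far bush (378,265) seated flush like the near one (287,313). The paddle is up in the window (540,185) and the bar is still home. I'm handing in.

```bash
python3 -c "
from bench import robot
print(robot.close_job())"
```

```text
the job is handed in; nothing more can be done
None
```

The job is handed in at about 12 s: the bar is against the end stop, the far bush's flange sits on the bar and the lever is back up. The guard wasn't touched as far as the forces and pictures show, and the loose bush, gear and oil can haven't moved.

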